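# Set the sauce pot on its trivet for service

### The arm

A 6-joint arm with a two-finger parallel gripper is mounted at the origin on the work surface. World frame = base frame: x ahead of the robot, y to its left, z up, the work surface at z = 0. Lengths are in m, angles in rad, forces in N, time in s.
With the tool pointing down it reaches from about 0.4 to 0.825 m from the base axis. Payload 7 kg.
Tool frame: the origin (TCP) lies at the very end of the fingers, on their centre line; the grasp point (between the pads) lies 19 mm behind it; z points along the fingers, y is the direction in which the jaws open and shut (so a half turn about z gives the same grasp; the last joint's range is limited). The gripper opens to 88 mm and grips with 3 to 60 N. Pads are 19 mm wide; open, the fingers measure 130 mm over their backs; the gripper's body (78 mm by 193 mm) begins 47 mm behind the grasp point.
Start: joints at [1.517, 0.359, 0.012, 0, -1.224, -0.288], TCP at [0.226, 0.636, 0.227] pointing down, gripper open.
Joint ranges: [-3.07, 3.07], [-1.43, 2.12], [-1.02, 1.25], [-3.03, 1.67], [-3.05, -0], [-3.03, 3.03]. Speed limits (rad/s): [2.39, 2.39, 3.01, 3.14, 3.14, 3.14].

### API

Orientations are given as [roll, pitch, yaw] about the fixed x, y, z axes, in that order (R = Rz(yaw) Ry(pitch) Rx(roll)).
In Python, from station import arm, eyes, job, outline_of gives the robot as it stands.
- The arm moves only by the tool apply_moves, never from a script. Its argument "moves" is a list of rows, each a list of 5 numbers: the opening, from -1 (shut) to 1 (fully open), then the shift along the tool's x, y, z in m, then the turn about the tool's z in rad. A call has 1 to 12 rows; each row shifts and turns the commanded pose from where the row before left it, along the tool's axes as they then stand; what a row does not reach is not made up. A row lasts 1/12 s, in which the tool goes at most 41.7 mm and 7.16 degrees, less where a joint would pass 70% of its speed; a pose out of reach is approached as far as the arm can. A call with a gripper value outside its range is refused whole. The fingers move at their own pace and stop on an object; "newtons" is the grip in N (left out, the last holds). Time passes only in rows, so rows that do not move let the fingers close. It gives the time, the measured TCP pose, the force and the opening at its end, in the units of the state.
- arm.get_state(): the state, without advancing time (a new reading comes with each control period).
- eyes.grab_frame(name): name is "scene" or "top" or "wrist"; returns a dict with "color" (400x640x3 uint8, red, green, blue), "z_map" (400x640 float32, m along the optical axis (not along the pixel's ray), 0 where there is no reading), "camera_matrix" (3x3 intrinsics, pixels), "k1" (the pictures are not rectified: a ray, as slopes to the right and down, at radius r is drawn at 1 + k1 r^2 times it, then the intrinsics apply), "extrinsics" (4x4, takes a point from camera to world coordinates). Camera axes: x right, y up, looking along -z (the intrinsics and any distortion apply to the point x, -y, -z); pixel columns grow to the right and rows downward; lengths in m; the calibration is good to about 2 mm. A picture is of the moment at which its call begins.
- job.job_done(): hands the job in, once; it reports no verdict.
Trained networks look in a picture, given as the dict that the camera call returned (one of the last four; its "shot" number tells which), for a name from the list of things; names that differ only in an ending like _2 or _b are one class to them, and where a whole thing is asked for, a point or a joint stands for the part that bears it (a point fixed in the world has none). Each returns a list of dicts, best first, with "score" (0 to 1); they miss things now and then, are a little off and sometimes report something else, mostly with a low value. They report only what shows in the picture. A call takes as long as a camera call. They do not tell look-alikes from the thing itself.
- outline_of(label, picture): "region" (400x640 bool, what is visible of it) and "extent" ([left, top, right, bottom] in pixels, round what is visible of it).
The state is a dict: "t": time; "q": joint angles; "qd": joint speeds; "joint_efforts": joint torques, N m; "eef_pos": TCP position; "ee_rot": TCP orientation; "force": force on the tool from outside, world axes, zero at the start; "moment": the same for the moment, N m; "width": finger opening in m.
Only numpy, scipy, OpenCV 4.12 (cv2) and the standard library are available. Lean on these libraries where they do the work, as an engineer would, in place of code of your own. Each camera call takes 0.05 s, during which the arm holds its last target.

### The job

Set up the sauce for the serving hatch: first lay the wooden cross trivet flat in the middle of the small empty log slice, then stand the little steel pot with the handle upright and centred on the trivet, its handle pointing back towards the robot. Set both down rather than dropping them, and leave everything else on the counter where it is.

Things in the scene. Friction and masses are not known exactly. Their poses are not given: they have to be found in the camera images.
- slice_top (a point): Centre of the upper face of the small empty log slice: a fixed round wooden board with bark edge, 190 mm across and 25 mm high, standing on the counter (this point is 25 mm above it). Its x axis points straight away from the robot (world x). The other, larger slice at the far side carries a cardboard boat with buns and is no part of the job.
- trivet_centre (a point): Centre, half-way up, of the loose dark wooden cross trivet (about 140 g) lying flat on the counter: two bars, each 120 mm long, 22 mm wide and 20 mm high, crossing at right angles in one plane as a plus sign. Each of its four arms runs from 11 to 60 mm from the centre, along +x, -x, +y and -y of this frame; z is up. The point is 10 mm above its underside.
- pot_centre (a point): Centre, half-way up, of the loose small open steel pot (about 300 g), the only vessel with a handle: a straight round can 60 mm across and 75 mm high, wall 3 mm, flat bottom. The point is on its axis, 37.5 mm above its underside. Its one straight black handle (16 mm thick, 58 mm above the underside) sticks out level along -x of this frame to 102 mm from the axis; z is up.
- handle_end (a point): Tip of the pot's handle, 100 mm from the pot's axis, 58 mm above its underside; axes as those of the pot.
- coaster: Bystander: flat round plain wooden coaster, 90 mm across, 10 mm thick, loose; origin at the centre of its underside.
- squeeze: Bystander: grey plastic sauce bottle, 56 mm across, 170 mm tall, loose; origin at the centre of its underside.
- beaker: Bystander: open steel beaker without handle, 76 mm across, 110 mm tall, loose; origin at the centre of its underside.
- boat: Bystander: empty cardboard serving boat, about 145 x 105 mm at the rim, 35 mm high, loose; origin at the centre of its underside.
- spoon: Bystander: wooden spoon lying on the counter, loose.
Not all that is in view belongs to the job. What is shaped like the part that bears trivet_centre but purple is not meant.

How it is judged:
On the way, in this order (a step that is already met when the one before it is completed fails the run):
1. the trivet lies flat and released in the middle of the small slice (within 15 mm) while the pot is still standing on the counter (horizontal distance between trivet_centre and slice_top below 0.015 m and z of trivet_centre in the frame of slice_top between 0.006 and 0.014 m and angle between trivet_centre's own z axis and vertical below 0.06 rad and contact force between the fingers and trivet below 0.1 N and height (world z) of pot_centre below 0.045 m and angle between pot_centre's own z axis and vertical below 0.1 rad), for 0.2 s.
2. the pot stands upright on the trivet, centred within 8 mm (horizontal distance between pot_centre and trivet_centre below 0.008 m and z of pot_centre in the frame of trivet_centre below 0.0515 m and angle between pot_centre's own z axis and vertical below 0.06 rad), for 0.2 s.
At the end, for the whole second after the job is handed in: The trivet lies flat on the small log slice, its centre within 15 mm of the slice's centre; the pot stands upright on the trivet with its axis within 8 mm of the trivet's centre and its handle pointing towards the robot's side (-x, within 0.6 rad); both at rest (all of step 2 and horizontal distance between trivet_centre and slice_top below 0.015 m and z of trivet_centre in the frame of slice_top between 0.006 and 0.014 m and angle between trivet_centre's own z axis and vertical below 0.06 rad and z of pot_centre in the frame of trivet_centre above 0.044 m and angle between the x axis of pot_centre and the x axis of slice_top, either way round below 0.6 rad and x of handle_end in the frame of slice_top below -0.03 m and linear speed of each of pot, trivet below 0.02 m/s); the robot touches nothing.
It fails at once if the pot is let go in mid-air (moves faster than 0.5 m/s with no finger on it) (linear speed of pot above 0.5 m/s and contact force between the fingers and pot below 0.05 N).
It fails at once if the trivet is let go in mid-air (moves faster than 0.5 m/s with no finger on it) (linear speed of trivet above 0.5 m/s and contact force between the fingers and trivet below 0.05 N).
It fails at once if the pot is tipped over (more than 0.8 rad) (angle between pot_centre's own z axis and vertical above 0.8 rad).
It fails at once if a bystander is moved by more than 30 mm (distance of any of coaster, squeeze, beaker, boat, spoon from where it was at the start of the episode above 0.03 m).
It also fails if it takes over 51 s, if anything falls off the work surface, if the arm or the gripper's body presses on something with over 40 N, if the wrist force passes 120 N, or if a joint passes its speed limit or range.

## Working session

There is one attempt and no reset: what is moved stays moved. The work goes in short steps, Python scripts to look and compute and a tool call to move; the robot and the scene stay as the last step left them, time stands still between calls to the robot, and variables do not carry over. Pictures are saved under pics/ and viewed, and the job is handed in when it is done.

Besides the shell and the picture viewer there is one more tool, called after "Emit:" by a JSON object that holds its "fn" and its "kwargs", one argument or row to a line. apply_moves: Moves the arm, as the interface text tells. Its arguments: {"type":"object","properties":{"moves":{"type":"array","items":{"type":"array","items":{"type":"number"}}},"newtons":{"type":"number"}},"required":["moves"]}

```bash
mkdir -p pics; ls; cat > h.py <<'E'
import numpy as np, cv2
from station import arm, eyes, job, outline_of
def save(f,name): cv2.imwrite('pics/'+name+'.png', f['color'][:,:,::-1])
def cloud(f):
    K=f['camera_matrix'];k1=f['k1'];z=f['z_map'];h,w=z.shape
    u,v=np.meshgrid(np.arange(w),np.arange(h))
    p=np.stack([u,v],-1).reshape(-1,1,2).astype(np.float64)
    n=cv2.undistortPoints(p,np.asarray(K,float),np.array([k1,0,0,0,0],float)).reshape(h,w,2)
    P=np.stack([n[...,0]*z,-n[...,1]*z,-z],-1)
    E=f['extrinsics'];W=P@E[:3,:3].T+E[:3,3]
    W[z==0]=np.nan
    return W
E
python3 - <<'E'
from h import *
s=arm.get_state();print(s)
for n in ['scene','top','wrist']:
    f=eyes.grab_frame(n);save(f,n+'0');W=cloud(f);print(n,f['k1'],f['extrinsics'][:3,3])
    for l in ['slice_top','trivet_centre','pot_centre','coaster','squeeze','beaker','boat','spoon']:
        try:
            for o in outline_of(l,f)[:3]:
                m=o['region'];p=W[m];p=p[~np.isnan(p[:,0])]
                print(l,round(o['score'],2),o['extent'],m.sum(),np.median(p,0).round(3),p.min(0).round(3),p.max(0).round(3))
        except Exception as e: print(l,e)
E
```

```text
pics
{'t': 0.0, 'q': array([ 1.51709940e+00,  3.59381750e-01,  1.10214760e-02, -3.64566795e-04,
       -1.22411298e+00, -2.88107047e-01]), 'qd': array([ 0.00047382, -0.00128075, -0.00068791,  0.00056301,  0.00050959,
       -0.00151325]), 'joint_efforts': array([ 1.22572428e-04, -5.82719564e+01,  2.93043441e+01,  6.99671432e+00,
        6.76073789e-03, -1.74824168e-04]), 'eef_pos': array([0.22610191, 0.63545626, 0.22560716]), 'ee_rot': array([ 3.13988746e+00, -1.47938975e-04, -3.41928012e-01]), 'force': array([ 0.33363217, -0.49682983, -0.34597855]), 'moment': array([-0.01701245,  0.02152532,  0.00154864]), 'width': 0.08770083501136529}
scene -0.061742983409613296 [ 0.89781261 -0.5707679   1.14385441]
slice_top 0.59 [310.6, 179.9, 371.2, 236.3] 2706 [ 0.547 -0.022  0.026] [ 0.45  -0.109  0.   ] [0.636 0.079 0.036]
trivet_centre 0.95 [254.9, 179.1, 293.4, 213.7] 566 [ 0.354 -0.098  0.02 ] [ 0.286 -0.152 -0.007] [ 0.408 -0.032  0.027]
trivet_centre 0.87 [187.9, 282.0, 234.6, 326.4] 808 [ 0.43  -0.465  0.02 ] [ 0.366 -0.522 -0.004] [ 0.486 -0.406  0.029]
trivet_centre 0.62 [229.0, 242.5
[... 1526 characters left out ...]
6, 224.8, 232.2] 548 [0.48  0.307 0.041] [ 0.415  0.262 -0.006] [0.534 0.389 0.081]
beaker 0.74 [389.0, 203.8, 416.1, 235.6] 420 [ 0.449 -0.322  0.018] [ 0.406 -0.368 -0.007] [ 0.499 -0.274  0.027]
beaker 0.72 [384.1, 120.5, 411.6, 154.2] 640 [ 0.72  -0.321  0.066] [ 0.671 -0.374 -0.011] [ 0.797 -0.279  0.117]
boat 0.73 [157.4, 257.6, 208.1, 314.0] 1582 [0.27  0.396 0.004] [ 0.19   0.304 -0.007] [0.355 0.478 0.041]
spoon 0.61 [383.6, 266.1, 430.3, 316.9] 442 [ 0.198 -0.285  0.012] [ 0.153 -0.392 -0.003] [ 0.294 -0.237  0.026]
wrist -0.058225124809840725 [0.29218399 0.61072819 0.38371907]
boat 0.79 [440.2, 0.9, 599.8, 133.9] 12945 [0.27  0.371 0.003] [ 0.178  0.273 -0.003] [0.347 0.47  0.037]
```

```bash
python3 - <<'E'
import cv2
for n,(x,y,X,Y) in {'top0':(140,100,490,330),'scene0':(170,60,460,340)}.items():
    i=cv2.imread(f'pics/{n}.png')[y:Y,x:X]; cv2.imwrite(f'pics/{n}c.png',cv2.resize(i,None,fx=2,fy=2,interpolation=3))
E
```

```text
(no output)
```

View pics/top0c.png

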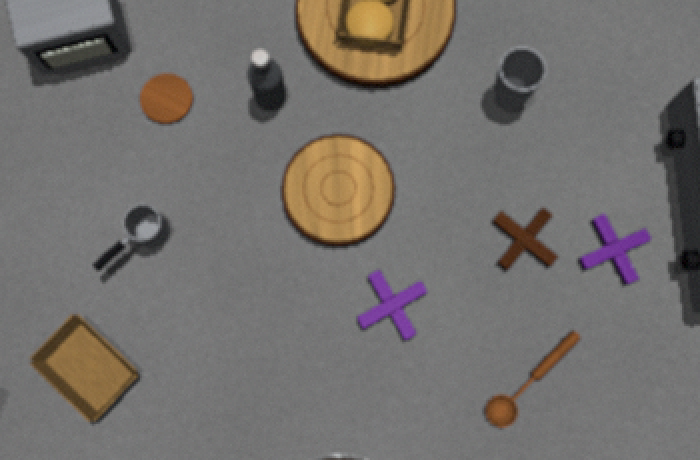

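View pics/scene0c.png

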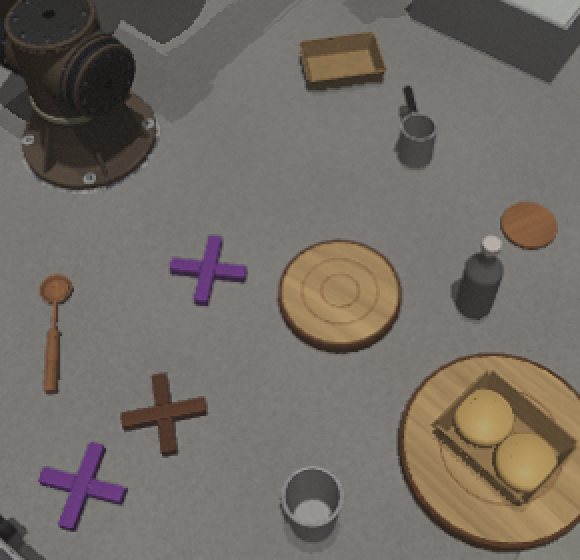

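The networks' top scores for the trivet fall on the purple look-alikes. The real brown one is at top-view crop (525,240), about (0.452,-0.321). The pot is at crop (143,227) with its handle pointing down-left, and the empty slice is at crop (338,190). Next I'll fit the geometry.

```bash
cat > m.py <<'E'
from h import *
from scipy.optimize import minimize
def near(W,c,r,z0,z1):
    return W[(np.hypot(W[...,0]-c[0],W[...,1]-c[1])<r)&(W[...,2]>z0)&(W[...,2]<z1)]
def circ(P):
    for _ in range(6):
        A=np.c_[2*P[:,:2],np.ones(len(P))];s=np.linalg.lstsq(A,(P[:,:2]**2).sum(1),rcond=None)[0]
        R=np.sqrt(s[2]+s[0]**2+s[1]**2);e=abs(np.hypot(P[:,0]-s[0],P[:,1]-s[1])-R);P=P[e<max(2.5*np.median(e),.002)]
    return s[:2].round(4),round(R,4),len(P)
def cross(P,c0):
    # smooth fit: penalise points outside cross; distance to the cross shape
    def cost(v):
        d=P[:,:2]-v[:2];c,s=np.cos(v[2]),np.sin(v[2]);a=abs(d@[c,s]);b=abs(d@[-s,c])
        bx=lambda a,b:np.hypot(np.maximum(a-.06,0),np.maximum(b-.011,0))
        q=np.minimum(bx(a,b),bx(b,a));return np.minimum(q,.01).sum()*1e3
    best=min((minimize(cost,[*c0,t],method='Nelder-Mead',options=dict(initial_simplex=[[*c0,t],[c0[0]+.01,c0[1],t],[c0[0],c0[1]+.01,t],[*c0,t+.2]])) for t in np.arange(0,1.57,.2)),key=lambda r:r.fun)
    return best.x.round(4),round(best.fun/len(P),3),len(P)
def disc(P,c0,R):
    # centre of points filling a disc of radius R
    f=lambda v:np.maximum(np.hypot(P[:,0]-v[0],P[:,1]-v[1])-R,0).sum()*1e3
    r=minimize(f,c0,method='Nelder-Mead',options=dict(initial_simplex=[c0,[c0[0]+.01,c0[1]],[c0[0],c0[1]+.01]]));return r.x.round(4)
E
python3 - <<'E'
from m import *
for n in ['scene','top']:
    f=eyes.grab_frame(n);W=cloud(f)
    P=near(W,(.453,-.321),.075,.013,.03);print(n,'cross',cross(P,(.453,-.321)),P[:,2].mean(), P[:,:2].min(0),P[:,:2].max(0))
    P=near(W,(.545,-.015),.12,.018,.035)
    print('slice mean',P.mean(0).round(4),disc(P,(.545,-.015),.095),'mid',(P.min(0)+P.max(0))/2)
    # boundary via hull
    h=cv2.convexHull(P[:,:2].astype(np.float32))[:,0];print(circ(h))
    P=near(W,(.49,.30),.05,.066,.085);print('pot rim',circ(P),P[:,2].mean(),'mid',((P.min(0)+P.max(0))/2).round(4))
    h=cv2.convexHull(P[:,:2].astype(np.float32))[:,0];print(circ(h))
    P=near(W,(.42,.37),.05,.045,.075);print('handle',P.mean(0).round(4),len(P),P.min(0).round(3),P.max(0).round(3))
    f['color']
E
```

```text
scene cross (array([ 0.4511, -0.318 ,  0.8296]), np.float64(0.034), 606) 0.019902611817900418 [ 0.4008849  -0.36871067] [ 0.50142403 -0.26683947]
slice mean [ 0.5455 -0.019   0.0264] [ 0.5441 -0.0152] mid [ 0.54340406 -0.01462513  0.02577396]
(array([ 0.544 , -0.0149]), np.float64(0.094), 39)
pot rim (array([0.4867, 0.291 ]), np.float64(0.0276), 69) 0.07209333041028393 mid [0.4831 0.2962 0.0728]
(array([0.4865, 0.2923]), np.float64(0.0299), 15)
handle [0.4346 0.3475 0.0635] 50 [0.416 0.329 0.054] [0.455 0.371 0.072]
top cross (array([ 0.448 , -0.3176,  0.8271]), np.float64(0.01), 439) 0.019136684136390292 [ 0.40049941 -0.36716653] [ 0.49873443 -0.26823044]
slice mean [ 0.5402 -0.016   0.0248] [ 0.5414 -0.0159] mid [ 0.54190518 -0.01507549  0.02618691]
(array([ 0.5417, -0.0161]), np.float64(0.0937), 45)
pot rim (array([0.485 , 0.2921]), np.float64(0.0282), 71) 0.0722348644889343 mid [0.4829 0.296  0.0729]
(array([0.4799, 0.2977]), np.float64(0.0332), 18)
handle [0.4331 0.3485 0.0627] 81 [0.415 0.327 0.053] [0.454 0.37  0.07 ]
```

Emit:
{"fn": "apply_moves", "kwargs": {
  "moves": [
    [1,0,0,0,0.1],
    [1,0,0,0,0.1],
    [1,0,0,0,0.1],
    [1,0,0,0,0.1],
    [1,0.033,0.0107,0,0],
    [1,0.033,0.0107,0,0],
    [1,0.033,0.0107,0,0],
    [1,0.033,0.0107,0,0],
    [1,0.033,0.0107,0,0],
    [1,0.033,0.0107,0,0],
    [1,0.033,0.0107,0,0],
    [1,0.033,0.0107,0,0]
  ],
  "newtons": 25
}}

```text
t: 2.45
eef_pos: [0.3636, 0.3929, 0.2268]
ee_rot: [-3.141, 0.0, -0.741]
force: [0.2, 0.2, 0.4]
width: 0.0874
```

Emit:
{"fn": "apply_moves", "kwargs": {
  "moves": [
    [1,0.033,0.0107,0,0],
    [1,0.033,0.0107,0,0],
    [1,0.033,0.0107,0,0],
    [1,0.033,0.0107,0,0],
    [1,0.033,0.0107,0,0],
    [1,0.033,0.0107,0,0],
    [1,0.033,0.0107,0,0],
    [1,0.033,0.0107,0,0],
    [1,0,0,0,0]
  ]
}}

```text
t: 3.2
eef_pos: [0.5016, 0.1489, 0.2267]
ee_rot: [3.141, -0.001, -0.745]
force: [-0.5, 0.3, 0.5]
width: 0.0881
```

Emit:
{"fn": "apply_moves", "kwargs": {
  "moves": [
    [1,0.021,0.0316,0,0],
    [1,0.021,0.0316,0,0],
    [1,0.021,0.0316,0,0],
    [1,0.021,0.0316,0,0],
    [1,0.021,0.0316,0,0],
    [1,0.021,0.0316,0,0],
    [1,0.021,0.0316,0,0],
    [1,0.021,0.0316,0,0],
    [1,0.021,0.0316,0,0],
    [1,0.021,0.0316,0,0],
    [1,0.021,0.0316,0,0],
    [1,0.021,0.0316,0,0]
  ]
}}

```text
t: 4.2
eef_pos: [0.429, -0.2985, 0.227]
ee_rot: [-3.141, -0.001, -0.742]
force: [0.5, 0.4, 0.0]
width: 0.0875
```

Emit:
{"fn": "apply_moves", "kwargs": {
  "moves": [
    [0.3,0,0,0,0],
    [0.3,0,0,0,0]
  ]
}}

```text
t: 4.37
eef_pos: [0.4287, -0.2985, 0.2262]
ee_rot: [3.141, 0.001, -0.746]
force: [0.7, 1.3, 0.1]
width: 0.0794
```

```bash
python3 - <<'E'
from m import *
f=eyes.grab_frame('wrist');W=cloud(f);save(f,'w1')
s=arm.get_state();print(s['eef_pos'],s['ee_rot'],s['width'],f['extrinsics'][:3,3],s['q'])
P=near(W,(.450,-.318),.08,.013,.03);print('cross',cross(P,(.45,-.318)),P[:,2].mean())
E
```

```text
[ 0.4290231  -0.29740215  0.22632211] [ 3.14151800e+00  4.44317462e-04 -7.44114546e-01] 0.07581759692933877 [ 0.48029695 -0.34761348  0.38331683] [-2.30042996e-01  1.06594353e-01 -3.21820138e-01 -1.68694480e-04
 -1.14280544e+00  1.05679484e+00]
cross (array([ 0.452 , -0.3214,  0.8288]), np.float64(0.0), 3671) 0.01872953804365776
```

View pics/w1.png

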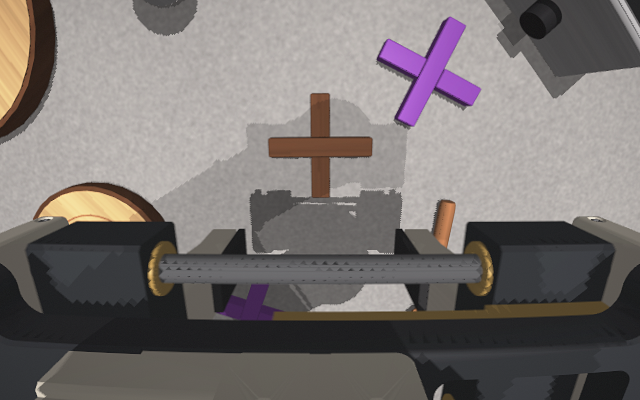

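The wrist view shows the brown cross centred at (320,147), aligned with the tool, and the purple one at (430,72). The fit had some slack, so I'll refine it from the extents.

```bash
cat >> m.py <<'E'
def crossx(P,c0,th):
    d=P[:,:2]-c0;c,s=np.cos(th),np.sin(th);a=d@[c,s];b=d@[-s,c]
    out=[]
    A=a[abs(b)<.008];B=b[abs(a)<.008];q=lambda v:np.percentile(v,[.5,99.5])
    wb=b[(abs(a)>.02)];wa=a[(abs(b)>.02)]
    da=q(A);db=q(B)
    ma=q(wa);mb=q(wb)
    # thickness centre slope vs distance => angle
    k=abs(a)>.02; s1=np.polyfit(a[k],b[k],1)[0]; k=abs(b)>.02; s2=-np.polyfit(b[k],a[k],1)[0]
    print('len',da,db,'width',ma,mb,'slopes',s1,s2)
    return [np.asarray(c0)+np.array([c,s])*u+np.array([-s,c])*v for u,v in ((da.mean(),db.mean()),(ma.mean(),mb.mean()))]
E
python3 - <<'E'
from m import *
f=eyes.grab_frame('wrist');W=cloud(f)
P=near(W,(.450,-.318),.08,.012,.03)
print(np.round(crossx(P,(.452,-.3214),.8288),4))
E
```

```text
len [-0.05904521  0.05814507] [-0.05864683  0.05892783] width [-0.01099896  0.01092021] [-0.01126512  0.0110805 ] slopes 0.006589277393959054 0.005988184194064147
[[ 0.4516 -0.3216]
 [ 0.452  -0.3215]]
```

Emit:
{"fn": "apply_moves", "kwargs": {
  "moves": [
    [0.3,0.0043,0.0021,0.02,-0.007],
    [0.3,0,0,0.03,0],
    [0.3,0,0,0.03,0],
    [0.3,0,0,0.03,0],
    [0.3,0,0,0.03,0],
    [0.3,0,0,0.03,0],
    [0.3,0,0,0.02,0],
    [0.3,0,0,0.01,0],
    [0.3,0,0,0.01,0],
    [0.3,0,0,0.006,0],
    [0.3,0,0,0.005,0],
    [0.3,0,0,0,0]
  ]
}}

```text
t: 5.47
eef_pos: [0.4315, -0.3011, 0.0055]
ee_rot: [-3.141, -0.0, -0.734]
force: [0.1, -0.2, -0.1]
width: 0.0572
```

Emit:
{"fn": "apply_moves", "kwargs": {
  "moves": [
    [-1,0,0,0,0],
    [-1,0,0,0,0],
    [-1,0,0,0,0],
    [-1,0,0,0,0],
    [-1,0,0,0,0],
    [-1,0,0,0,0]
  ],
  "newtons": 30
}}

```text
t: 5.97
eef_pos: [0.4313, -0.3014, 0.0058]
ee_rot: [-3.141, -0.0, -0.735]
force: [0.9, 0.7, -0.7]
width: 0.0225
```

Emit:
{"fn": "apply_moves", "kwargs": {
  "moves": [
    [-1,0,0,-0.005,0],
    [-1,0,0,-0.01,0],
    [-1,0,0,-0.02,0],
    [-1,0,0,-0.025,0],
    [-1,0,0,-0.025,0],
    [-1,0,0,-0.025,0],
    [-1,0,0,-0.01,0],
    [-1,0,0,0,0]
  ]
}}

```text
t: 6.63
eef_pos: [0.4329, -0.3019, 0.1289]
ee_rot: [-3.139, -0.005, -0.734]
force: [0.4, 0.3, -1.4]
width: 0.0216
```

Emit:
{"fn": "apply_moves", "kwargs": {
  "moves": [
    [-1,-0.006,-0.0137,0,0],
    [-1,-0.0137,-0.0287,0,0],
    [-1,-0.0137,-0.0287,0,0],
    [-1,-0.0137,-0.0287,0,0],
    [-1,-0.0137,-0.0287,0,0],
    [-1,-0.0137,-0.0287,0,0],
    [-1,-0.0137,-0.0287,0,0],
    [-1,-0.0137,-0.0287,0,0],
    [-1,-0.0137,-0.0287,0,0],
    [-1,-0.0137,-0.0287,0,0],
    [-1,-0.006,-0.015,0,0],
    [-1,0,0,0,0]
  ]
}}

```text
t: 7.63
eef_pos: [0.5238, 0.0051, 0.1244]
ee_rot: [3.141, 0.001, -0.732]
force: [0.6, -0.2, -1.8]
width: 0.0215
```

```bash
python3 - <<'E'
from m import *
f=eyes.grab_frame('wrist');W=cloud(f);save(f,'w2')
s=arm.get_state();print(s['eef_pos'],s['ee_rot'],s['width'],s['force'])
e=s['eef_pos'];y=s['ee_rot'][2];c0=e[:2]+.028*np.array([np.cos(y),np.sin(y)])
P=near(W,c0,.08,e[2]-.01,e[2]+.03);print(P[:,2].mean())
# plane tilt
k=np.linalg.lstsq(np.c_[P[:,:2]-c0,np.ones(len(P))],P[:,2],rcond=None)[0];print('plane',k)
print(c0,np.round(crossx(P,c0,y+np.pi/2),4))
S=W[(W[...,2]>.018)&(W[...,2]<.033)&(np.hypot(W[...,0]-.543,W[...,1]+.0155)<.12)]
h=cv2.convexHull(S[:,:2].astype(np.float32))[:,0];print('slice',circ(h),disc(S,(.543,-.0155),.095),len(S))
E
```

```text
[0.52293053 0.00379591 0.12424403] [ 3.14000977e+00  1.13346407e-03 -7.32464321e-01] 0.02176654196830942 [-0.54263043 -0.13598284 -1.82216651]
0.13693052833800848
plane [-0.01335113  0.00780996  0.13702653]
len [-0.0582156   0.05876236] [-0.05983993  0.05741491] width [-0.01050586  0.01137223] [-0.01153403  0.01559496] slopes -0.0009016152755588353 -0.0019330673455188205
[ 0.54374934 -0.0149278 ] [[ 0.5448 -0.0155]
 [ 0.5425 -0.0132]]
slice (array([ 0.5549, -0.0267]), np.float64(0.0844), 50) [ 0.5461 -0.0199] 20456
```

View pics/w2.png

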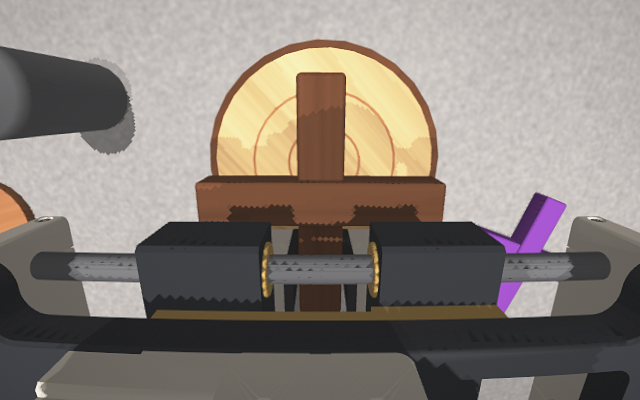

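Emit:
{"fn": "apply_moves", "kwargs": {
  "moves": [
    [-1,0,0,0.012,0],
    [-1,0,0,0.02,0],
    [-1,0,0,0.02,0],
    [-1,0,0,0.015,0],
    [-1,0,0,0.01,0],
    [-1,0,0,0.006,0],
    [-1,0,0,0.003,0],
    [-1,0,0,0.002,0],
    [-1,0,0,0.002,0],
    [-1,0,0,0,0]
  ]
}}

```text
t: 8.52
eef_pos: [0.5235, 0.0024, 0.0358]
ee_rot: [-3.141, -0.0, -0.735]
force: [0.6, 0.6, -0.6]
width: 0.0217
```

Emit:
{"fn": "apply_moves", "kwargs": {
  "moves": [
    [-1,0,0,0.0015,0],
    [-1,0,0,0.0015,0],
    [-1,0,0,0.001,0],
    [-1,0,0,0,0]
  ]
}}

```text
t: 8.85
eef_pos: [0.5232, 0.0024, 0.0315]
ee_rot: [-3.142, -0.0, -0.735]
force: [-0.7, 0.3, -1.3]
width: 0.0216
```

Emit:
{"fn": "apply_moves", "kwargs": {
  "moves": [
    [-1,0,0,0.001,0],
    [-1,0,0,0,0]
  ]
}}

```text
t: 9.02
eef_pos: [0.5234, 0.0024, 0.0308]
ee_rot: [-3.141, -0.0, -0.735]
force: [-1.1, 0.2, 2.1]
width: 0.0219
```

Contact: the force went up by about 3.5 N. Releasing, then rising.

Emit:
{"fn": "apply_moves", "kwargs": {
  "moves": [
    [-0.5,0,0,0,0],
    [-0.2,0,0,0,0],
    [0.2,0,0,0,0],
    [0.3,0,0,0,0],
    [0.3,0,0,0,0]
  ]
}}

```text
t: 9.43
eef_pos: [0.5232, 0.0024, 0.0305]
ee_rot: [3.142, 0.0, -0.735]
force: [0.3, -0.2, 0.5]
width: 0.0428
```

Emit:
{"fn": "apply_moves", "kwargs": {
  "moves": [
    [0.3,0,0,-0.01,0],
    [0.3,0,0,-0.02,0],
    [0.3,0,0,-0.03,0],
    [0.3,0,0,-0.03,0],
    [0.3,0,0,-0.04,0],
    [0.3,0,0,-0.04,0],
    [0.3,0,0,-0.03,0],
    [1,0,0,0,0]
  ]
}}

```text
t: 10.1
eef_pos: [0.5265, 0.0027, 0.2387]
ee_rot: [-3.132, -0.007, -0.734]
force: [1.5, -0.2, 0.3]
width: 0.0599
```

```bash
python3 - <<'E'
from m import *
s=arm.get_state();print(s['eef_pos'],s['ee_rot'],s['force'])
f=eyes.grab_frame('wrist');W=cloud(f);save(f,'w3')
P=near(W,(.5445,-.015),.075,.036,.06);print(P[:,2].mean(),np.round(crossx(P,(.5445,-.015),.835),4),cross(P,(.5445,-.015)))
k=np.linalg.lstsq(np.c_[P[:,:2]-[.5445,-.015],np.ones(len(P))],P[:,2],rcond=None)[0];print('plane',k)
S=W[(W[...,2]>.018)&(W[...,2]<.033)&(np.hypot(W[...,0]-.543,W[...,1]+.0155)<.12)]
h=cv2.convexHull(S[:,:2].astype(np.float32))[:,0];print('slice',circ(h))
E
```

```text
[0.52647823 0.00266996 0.23873331] [-3.13230969 -0.00723009 -0.73383364] [ 1.50884131 -0.22559044  0.31989206]
len [-0.06112102  0.0564371 ] [-0.06015624  0.05828924] width [-0.01261202  0.00839902] [-0.0125693   0.00938877] slopes 0.000450841208296904 -0.0014040693062819156
0.0437638999773608 [[ 0.5436 -0.0174]
 [ 0.5443 -0.0176]] (array([ 0.5441, -0.0177,  0.8326]), np.float64(0.0), 3823)
plane [-0.00204972 -0.00171319  0.04375907]
slice (array([ 0.5446, -0.019 ]), np.float64(0.0936), 73)
```

View pics/w3.png

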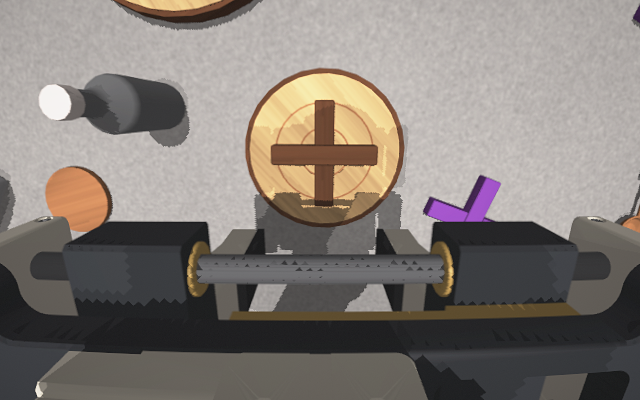

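The trivet is flat (tilt about 0.002). It is centred at pixel (324,153) on the slice, about 2 mm from the slice centre, and released. Now over the pot.

Emit:
{"fn": "apply_moves", "kwargs": {
  "moves": [
    [1,-0.015,-0.013,0,0],
    [1,-0.028,-0.0234,0,0],
    [1,-0.028,-0.0234,0,0],
    [1,-0.028,-0.0234,0,0],
    [1,-0.028,-0.0234,0,0],
    [1,-0.028,-0.0234,0,0],
    [1,-0.028,-0.0234,0,0],
    [1,-0.028,-0.0234,0,0],
    [1,-0.013,-0.01,0,0],
    [1,0,0,0,0.085],
    [1,0,0,0,0],
    [1,0,0,0,0]
  ]
}}

```text
t: 11.15
eef_pos: [0.4819, 0.2908, 0.2301]
ee_rot: [3.14, -0.0, -0.817]
force: [0.5, 0.1, -0.5]
width: 0.0878
```

```bash
python3 - <<'E'
from m import *
s=arm.get_state();print(s['eef_pos'],s['ee_rot'],s['q'],s['width'])
f=eyes.grab_frame('wrist');W=cloud(f);save(f,'w4')
P=near(W,(.486,.292),.05,.068,.085);print('rim',circ(P),P[:,2].mean(),((P.min(0)+P.max(0))/2).round(4))
h=cv2.convexHull(P[:,:2].astype(np.float32))[:,0];print(circ(h))
P=near(W,(.42,.36),.06,.045,.08);print(len(P))
if len(P): print(P.mean(0))
E
```

```text
[0.48186084 0.29076607 0.23012723] [ 3.14031322e+00 -5.62120746e-05 -8.17490343e-01] [ 8.90616161e-01  1.73307523e-01 -2.32936649e-01 -1.29956651e-04
 -1.16582725e+00 -1.37258935e-01] 0.08784306949146875
rim (array([0.489 , 0.2901]), np.float64(0.0282), 620) 0.07316341475383245 [0.4887 0.2905 0.0722]
(array([0.4887, 0.2904]), np.float64(0.0297), 53)
566
[0.44668909 0.33681905 0.06254096]
```

View pics/w4.png

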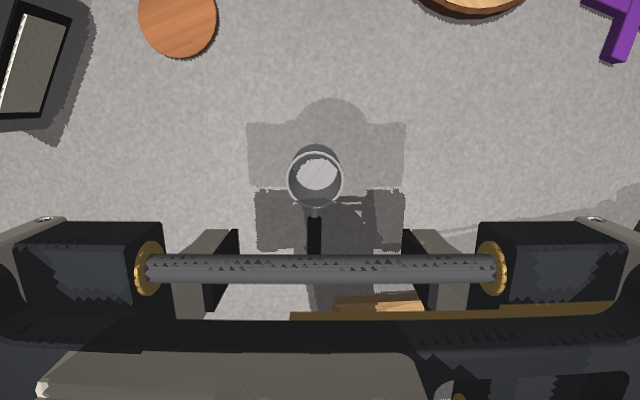

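The pot rim is at pixel (315,177), with the handle running down towards the tool at (314,235). So the axis is (0.489,0.290) and the tool's x lines up with the handle. Descending to grip.

Emit:
{"fn": "apply_moves", "kwargs": {
  "moves": [
    [1,0.005,-0.0047,0.01,0],
    [1,0,0,0.03,0],
    [1,0,0,0.03,0],
    [1,0,0,0.03,0],
    [1,0,0,0.03,0],
    [1,0,0,0.025,0],
    [1,0,0,0.02,0],
    [1,0,0,0.015,0],
    [1,0,0,0.01,0],
    [1,0,0,0.003,0],
    [1,0,0,0,0]
  ]
}}

```text
t: 12.12
eef_pos: [0.4892, 0.2899, 0.0268]
ee_rot: [3.14, -0.0, -0.82]
force: [-0.3, 0.6, -0.1]
width: 0.0877
```

Emit:
{"fn": "apply_moves", "kwargs": {
  "moves": [
    [0.4,0,0,0,0],
    [0.1,0,0,0,0],
    [-0.3,0,0,0,0],
    [-1,0,0,0,0],
    [-1,0,0,0,0],
    [-1,0,0,0,0],
    [-1,0,0,0,0]
  ],
  "newtons": 25
}}

```text
t: 12.7
eef_pos: [0.4893, 0.291, 0.0282]
ee_rot: [-3.141, -0.0, -0.819]
force: [-1.8, -0.5, 6.2]
width: 0.0607
```

Emit:
{"fn": "apply_moves", "kwargs": {
  "moves": [
    [-1,0,0,-0.004,0],
    [-1,0,0,-0.008,0],
    [-1,0,0,-0.015,0],
    [-1,0,0,-0.02,0],
    [-1,0,0,-0.02,0],
    [-1,0,0,-0.02,0],
    [-1,0,0,-0.015,0],
    [-1,0,0,-0.008,0],
    [-1,0,0,0,0]
  ]
}}

```text
t: 13.45
eef_pos: [0.4897, 0.2913, 0.1395]
ee_rot: [-3.139, 0.0, -0.82]
force: [1.0, 0.6, -4.6]
width: 0.0607
```

```bash
python3 - <<'E'
from m import *
s=arm.get_state();print(s['eef_pos'],s['ee_rot'],s['width'],s['force'])
for n in ('wrist','top'):
    f=eyes.grab_frame(n);save(f,n+'5');W=cloud(f)
    P=near(W,s['eef_pos'],.045,s['eef_pos'][2]+.036,s['eef_pos'][2]+.055)
    print(n,circ(P),P[:,2].mean(),len(P))
    k=np.linalg.lstsq(np.c_[P[:,:2]-s['eef_pos'][:2],np.ones(len(P))],P[:,2],rcond=None)[0];print('plane',k)
E
```

```text
[0.48971803 0.29132108 0.13951992] [-3.13850753e+00  2.31348959e-04 -8.19695608e-01] 0.06069059178835403 [ 0.97379188  0.59939291 -4.56720895]
wrist (array([0.4872, 0.2924]), np.float64(0.0312), 2152) 0.18383132601350938 3573
plane [-0.03317268  0.04047447  0.18444617]
top (array([0., 0.]), np.float64(0.0), 0) nan 0
plane [0. 0. 0.]
  return _methods._mean(a, axis=axis, dtype=dtype,
  ret = ret.dtype.type(ret / rcount)
<stdin>:6: RuntimeWarning: Mean of empty slice.
```

View pics/wrist5.png

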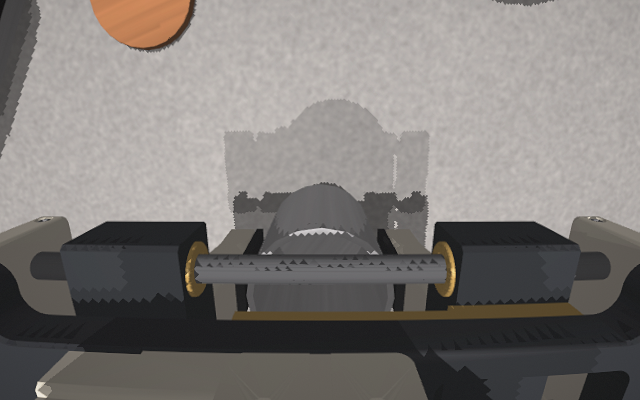

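Emit:
{"fn": "apply_moves", "kwargs": {
  "moves": [
    [-1,0,0,0,-0.06],
    [-1,0,0,0,-0.1],
    [-1,0,0,0,-0.1],
    [-1,0,0,0,-0.1],
    [-1,0,0,0,-0.1],
    [-1,0,0,0,-0.1],
    [-1,0,0,0,-0.1],
    [-1,0,0,0,-0.1],
    [-1,0,0,0,-0.06],
    [-1,0,0,0,0]
  ]
}}

```text
t: 14.38
eef_pos: [0.4884, 0.29, 0.1358]
ee_rot: [3.14, 0.002, 0.003]
force: [-0.1, -0.3, -4.1]
width: 0.0605
```

Emit:
{"fn": "apply_moves", "kwargs": {
  "moves": [
    [-1,0.003,0.012,0,0],
    [-1,0.005,0.028,0,0],
    [-1,0.005,0.03,0,0],
    [-1,0.005,0.03,0,0],
    [-1,0.005,0.03,0,0],
    [-1,0.005,0.03,0,0],
    [-1,0.005,0.03,0,0],
    [-1,0.005,0.03,0,0],
    [-1,0.005,0.03,0,0],
    [-1,0.005,0.028,0,0],
    [-1,0.005,0.02,0,0],
    [-1,0.002,0.01,0,0]
  ]
}}

```text
t: 15.38
eef_pos: [0.5437, -0.0201, 0.1367]
ee_rot: [3.141, 0.002, -0.004]
force: [-0.2, 0.6, -3.7]
width: 0.0605
```

```bash
python3 - <<'E'
from m import *
s=arm.get_state();print(s['eef_pos'],s['ee_rot'],s['width'],s['force'])
e=s['eef_pos']
for n in ('scene','wrist','top'):
    f=eyes.grab_frame(n);save(f,n+'6');W=cloud(f)
    if n=='scene': cv2.imwrite('pics/s6c.png',cv2.resize(f['color'][80:280,240:440,::-1],None,fx=3,fy=3,interpolation=3))
    r=np.hypot(W[...,0]-e[0],W[...,1]-e[1])
    P=W[(r<.04)&(W[...,2]>e[2]+.02)&(W[...,2]<e[2]+.055)]
    print(n,len(P), P.max(0) if len(P) else '', P.min(0) if len(P) else '')
E
```

```text
[ 0.5436924  -0.02008016  0.13670324] [ 3.14096464e+00  1.60589002e-03 -4.15801648e-03] 0.06046186166956217 [-0.23613479  0.64009514 -3.67728801]
scene 89 [0.57179624 0.01789919 0.18935647] [ 0.50425599 -0.0323739   0.15815248]
wrist 6150 [0.57268526 0.01816259 0.1916934 ] [ 0.51770911 -0.0591712   0.1567109 ]
top 66 [0.54817449 0.01449482 0.18927249] [ 0.50408798 -0.05069666  0.15839946]
```

View pics/s6c.png

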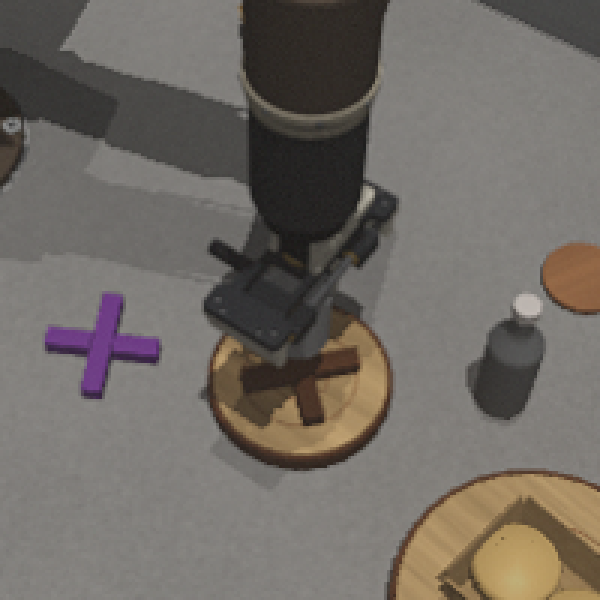

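View pics/wrist6.png

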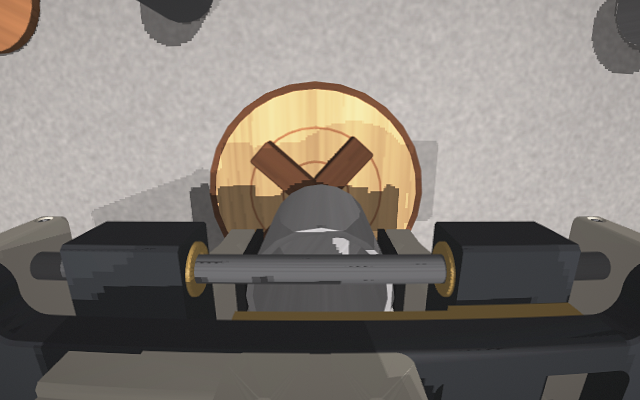

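Wrist view: pot in the jaws at (320,230), with the trivet arms visible ahead at (280,165) and (345,165). I'll fit the pot's front wall to get its axis and tilt in the tool.

```bash
python3 - <<'E'
from m import *
from scipy.optimize import least_squares
s=arm.get_state();e=s['eef_pos']
f=eyes.grab_frame('wrist');W=cloud(f)
r=np.hypot(W[...,0]-e[0],W[...,1]-e[1])
P=W[(r<.038)&(r>.022)&(W[...,0]>e[0]+.012)&(abs(W[...,1]-e[1])<.024)&(W[...,2]>e[2]-.022)&(W[...,2]<e[2]+.044)]
print(e,len(P),P[:,2].min(),P[:,2].max())
g=lambda v:np.hypot(P[:,0]-v[0]-v[2]*(P[:,2]-e[2]),P[:,1]-v[1]-v[3]*(P[:,2]-e[2]))-.030
o=least_squares(g,[e[0],e[1],0,0],loss='soft_l1',f_scale=.001);print(o.x.round(4),np.abs(g(o.x)).mean())
for a in np.arange(-.025,.05,.01):
    Q=P[(P[:,2]-e[2]>a)&(P[:,2]-e[2]<a+.01)]
    if len(Q)>20:
        q=least_squares(lambda v:np.hypot(Q[:,0]-v[0],Q[:,1]-v[1])-.03,e[:2],loss='soft_l1',f_scale=.001);print(round(a,3),len(Q),q.x.round(4),np.abs(q.fun).mean())
P=W[(np.hypot(W[...,0]-.544,W[...,1]+.0176)<.075)&(W[...,2]>.036)&(W[...,2]<.05)]
d=P[:,:2]-[.544,-.0176];th=.8326
a=d@[np.cos(th),np.sin(th)];b=d@[-np.sin(th),np.cos(th)]
print(len(P),'arm+a: b mid',np.percentile(b[a>.03],[1,99]),'a max',np.percentile(a,99.5),'arm -b: a mid',np.percentile(a[b<-.03],[1,99]),'bmin',np.percentile(b,.5))
E
```

```text
[ 0.54370715 -0.01815638  0.13688273] 3550 0.11490083524270511 0.18086890802938677
[ 5.418e-01 -1.990e-02 -4.000e-04 -2.700e-03] 0.0001684545672093458
-0.025 203 [ 0.5417 -0.0199] 0.00014306026069068725
-0.015 342 [ 0.5418 -0.0199] 0.00013767929161048409
-0.005 410 [ 0.5418 -0.0199] 0.0001541856974747341
0.005 484 [ 0.5418 -0.0199] 0.00015033943684291724
0.015 585 [ 0.5418 -0.02  ] 0.00016942941638630995
0.025 721 [ 0.5418 -0.02  ] 0.0001827444036700014
0.035 805 [ 0.5417 -0.02  ] 0.00019241545312757957
3124 arm+a: b mid [-0.0110399   0.01066393] a max 0.059107753927595943 arm -b: a mid [-0.01031054  0.01117097] bmin -0.059203033878768616
```

Emit:
{"fn": "apply_moves", "kwargs": {
  "moves": [
    [-1,0.0025,-0.0023,0.008,0],
    [-1,0,0,0.012,0],
    [-1,0,0,0.014,0],
    [-1,0,0,0.012,0],
    [-1,0,0,0.007,0],
    [-1,0,0,0.004,0],
    [-1,0,0,0.001,0],
    [-1,0,0,0,0]
  ]
}}

```text
t: 16.25
eef_pos: [0.5468, -0.0146, 0.0795]
ee_rot: [3.141, 0.0, 0.001]
force: [0.1, 0.4, -3.6]
width: 0.0605
```

```bash
cat > pt.py <<'E'
from m import *
from scipy.optimize import least_squares
def go():
    s=arm.get_state();e=s['eef_pos']
    f=eyes.grab_frame('wrist');W=cloud(f)
    r=np.hypot(W[...,0]-e[0],W[...,1]-e[1])
    P=W[(r<.038)&(r>.022)&(W[...,0]>e[0]+.012)&(abs(W[...,1]-e[1])<.024)&(W[...,2]>e[2]-.022)&(W[...,2]<e[2]+.044)]
    q=least_squares(lambda v:np.hypot(P[:,0]-v[0],P[:,1]-v[1])-.03,e[:2],loss='soft_l1',f_scale=.001);print('tcp',e,'pot',q.x.round(4),np.abs(q.fun).mean())
    P=W[(np.hypot(W[...,0]-.544,W[...,1]+.0176)<.075)&(W[...,2]>.036)&(W[...,2]<.05)]
    d=P[:,:2]-[.544,-.0176];th=.8326;c,n=np.cos(th),np.sin(th)
    a=d@[c,n];b=d@[-n,c];db=np.percentile(b[a>.03],[1,99]).mean();da=np.percentile(a[b<-.03],[1,99]).mean()
    print('trivet',np.array([.544+c*da-n*db,-.0176+n*da+c*db]).round(4),'ends',np.percentile(a,99.5),np.percentile(b,.5))
    return f,W
E
python3 -c "
from pt import *;f,W=go();save(f,'w7')"
```

```text
tcp [ 0.54684838 -0.01458064  0.07950813] pot [ 0.5449 -0.0164] 0.0001623386288185747
trivet [ 0.5445 -0.0174] ends 0.05930068948724078 -0.05938281865212937
```

Emit:
{"fn": "apply_moves", "kwargs": {
  "moves": [
    [-1,0,0.0008,0.002,0],
    [-1,0,0,0.002,0],
    [-1,0,0,0.0015,0],
    [-1,0,0,0.0005,0],
    [-1,0,0,0,0]
  ]
}}

```text
t: 16.72
eef_pos: [0.5466, -0.0159, 0.0735]
ee_rot: [3.142, 0.0, -0.0]
force: [0.3, -0.1, -3.7]
width: 0.0603
```

Emit:
{"fn": "apply_moves", "kwargs": {
  "moves": [
    [-1,0,0,0.0008,0],
    [-1,0,0,0,0]
  ]
}}

```text
t: 16.88
eef_pos: [0.5468, -0.0159, 0.0732]
ee_rot: [3.141, -0.0, 0.0]
force: [-1.5, -0.3, 1.3]
width: 0.0607
```

Contact: force −3.7 → +1.3 N. One more small step to carry the weight, then opening slowly.

Emit:
{"fn": "apply_moves", "kwargs": {
  "moves": [
    [-1,0,0,0.0003,0],
    [-1,0,0,0,0],
    [0.45,0,0,0,0],
    [0.55,0,0,0,0],
    [0.7,0,0,0,0],
    [0.9,0,0,0,0],
    [1,0,0,0,0],
    [1,0,0,0,0],
    [1,0,0,0,0],
    [1,0,0,0,0]
  ]
}}

```text
t: 17.72
eef_pos: [0.5467, -0.0158, 0.0724]
ee_rot: [3.142, 0.0, 0.0]
force: [0.3, 0.3, 0.4]
width: 0.0879
```

```bash
python3 -c "
from pt import *;f,W=go();save(f,'w8')"
```

```text
tcp [ 0.54669056 -0.0158194   0.0724172 ] pot [ 0.5448 -0.0177] 0.00016176341904114793
trivet [ 0.5445 -0.0175] ends 0.05920311054239751 -0.05926277183310714
```

View pics/w8.png

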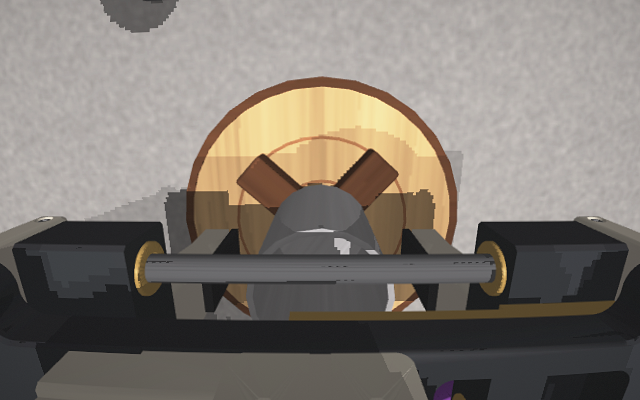

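Released: the pot at (320,250) stands on the crossing between the open fingers, within 0.5 mm of the trivet centre. Rising straight up and checking.

Emit:
{"fn": "apply_moves", "kwargs": {
  "moves": [
    [1,0,0,-0.006,0],
    [1,0,0,-0.012,0],
    [1,0,0,-0.02,0],
    [1,0,0,-0.025,0],
    [1,0,0,-0.03,0],
    [1,0,0,-0.03,0],
    [1,0,0,-0.03,0],
    [1,0,0,-0.03,0],
    [1,0,0,-0.02,0],
    [1,-0.01,0,0,0],
    [1,0,0,0,0],
    [1,0,0,0,0]
  ]
}}

```text
t: 18.77
eef_pos: [0.5361, -0.0158, 0.2754]
ee_rot: [-3.141, -0.0, 0.0]
force: [-0.4, 0.1, -0.0]
width: 0.0877
```

```bash
python3 - <<'E'
from m import *
s=arm.get_state();print(s['eef_pos'],s['force'],s['qd'].round(3))
for n in ('wrist','scene'):
    f=eyes.grab_frame(n);save(f,n+'9');W=cloud(f)
    if n=='scene': cv2.imwrite('pics/s9c.png',cv2.resize(f['color'][60:340,170:460,::-1],None,fx=2,fy=2,interpolation=3))
    P=near(W,(.5448,-.0177),.045,.113,.13);k=np.linalg.lstsq(np.c_[P[:,:2]-[.5448,-.0177],np.ones(len(P))],P[:,2],rcond=None)[0]
    print(n,'rim',circ(P) if len(P)>5 else len(P),k)
    P=near(W,(.47,-.0177),.045,.085,.115)
    if len(P)>5:print('handle',P.mean(0),len(P))
E
```

```text
[ 0.5360603  -0.01578571  0.2754104 ] [-0.42665917  0.06983632 -0.01506009] [-0.003  0.024 -0.007  0.001  0.005  0.003]
wrist rim (array([ 0.5457, -0.0175]), np.float64(0.0281), 618) [ 0.01084067 -0.00211746  0.11826602]
handle [ 0.48135364 -0.01643816  0.10762124] 661
scene rim (array([ 0.5449, -0.0145]), np.float64(0.0284), 97) [ 0.02452482 -0.01027441  0.11908892]
handle [ 0.47577138 -0.01481853  0.10913044] 109
```

View pics/s9c.png

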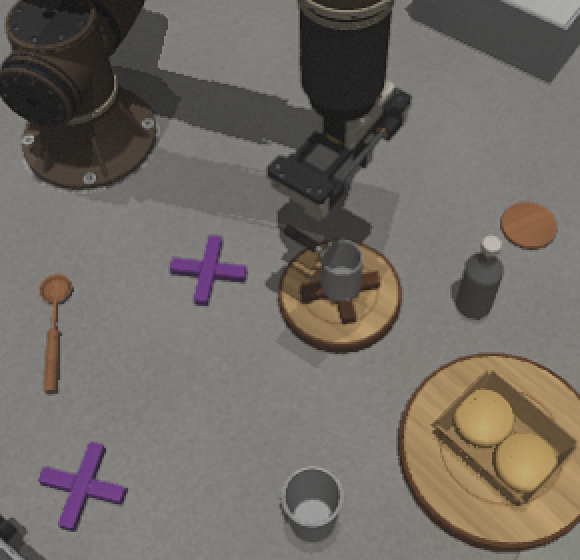

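View pics/wrist9.png

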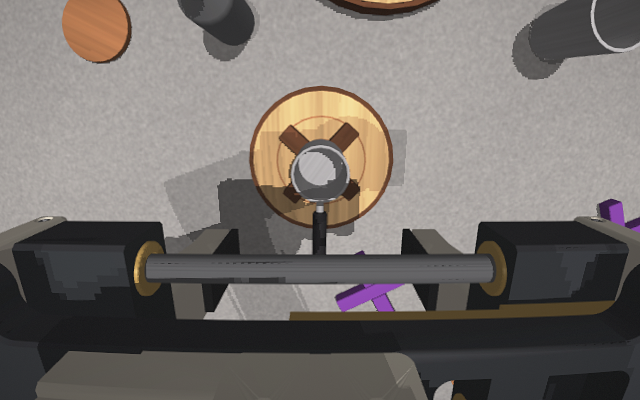

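The pot stands upright and centred on the cross (wrist view 320,172), with its handle pointing straight at the robot (320,230). The gripper is clear, and the bystanders in these two views are where they were at the start.

```bash
python3 -c "
from station import job;print(job.job_done())"
```

```text
the job is handed in; nothing more can be done
None
```

I laid the brown trivet flat on the small log slice, then stood the pot upright on it with its handle pointing at the robot, and handed the job in at about 19 s. Both were lowered until the wrist force showed contact, then released.

What the last checks showed:
- **Trivet:** it is about 2 mm from the slice centre and tilted about 0.003 rad.
- **Pot:** its axis was within 0.5 mm of the trivet centre in the wrist view just after release. After the gripper rose, the wrist camera put the rim about 1 mm off, and the scene camera about 3 mm. That gap is close to the 2 mm calibration error and inside the 8 mm limit.
- **Pot tilt:** a plane fitted to points at the rim gave 0.01 rad from the wrist camera and 0.027 rad from the scene camera, which had few points. Before I set it down, the fit to the pot's wall showed almost no tilt.
- **Handle:** it points along −x to within about 0.03 rad.
- **Bystanders:** the coaster, bottle, beaker and spoon look unmoved in the last scene picture. The cardboard boat was hidden behind the arm or out of view there, so I did not check it at the end. The gripper stayed above it throughout.

The networks scored the purple crosses higher than the real trivet, so I picked the brown one from the pictures.

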